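# Draw the locating pin of a pinned stack of plaque blanks partway and hold it

## Robot

A 7-joint arm with a two-finger parallel gripper is mounted at the origin on the work surface. World frame = base frame: x ahead of the robot, y to its left, z up, the work surface at z = 0. Lengths are in m, angles in rad, forces in N, time in s.
With the tool pointing down it reaches from about 0.4 to 0.85 m from the base axis. Payload 4.5 kg.
Tool frame: the origin (TCP) lies midway between the tips of the shut fingers; the grasp point (between the pads) lies 19 mm behind it; z points along the fingers, y is the line along which they close (so a half turn about z gives the same grasp; the last joint's range is limited). The gripper opens to 85 mm and grips with 20 to 120 N. Pads are 22 mm wide; open, the fingers measure 114 mm over their backs; the gripper's body (76 mm by 85 mm) begins 54 mm behind the grasp point. The pads swing forward as they close: fully open they stand 13 mm farther back than shut.
Start: joints at [0.034, 0.689, -0.195, 1.565, 0.157, 0.902, -0.215], TCP at [0.625, 0, 0.231] pointing down, gripper open.
Joint ranges: [-3.01, 3.01], [-0.46, 2.08], [-1.47, 1.51], [0.13, 2.56], [-1, 4.14], [0.04, 2.09], [-2.66, 2.66]. Speed limits (rad/s): [2.57, 2.57, 3.14, 3.14, 3.14, 3.14, 3.14].

## Interface

Orientations are given as a 3x3 rotation matrix whose columns are the frame's x, y, z axes.
In Python, from cell import state, vision, workorder, models gives the robot as it stands.
- The arm moves only by the tool servo_tool, never from a script. Its arguments are lists of equal length, an entry for each row: "jaw": the closure, from 0 (fully open) to 1 (shut); "offset": the shift along the world's x, y, z in mm, a list of three; "twist": the turn, a rotation vector about the world's x, y, z in rad, a list of three. In form: {"jaw": [jaw, ...], "offset": [[dx, dy, dz], ...], "twist": [[wx, wy, wz], ...]}. A call has 1 to 8 rows; each row is the pose to reach, as a shift and turn from the pose commanded when the call began; what a row does not reach only later rows make up. A row lasts 1/8 s, in which the tool goes at most 62.5 mm and 10.7 degrees, less where a joint would pass 70% of its speed; a pose out of reach is approached as far as the arm can. A call with a gripper value outside its range is refused whole. The fingers move at their own pace and stop on an object; the grip force is fixed at half the most. Time passes only in rows, so rows that repeat a pose let the fingers close. It gives the time, the measured TCP pose, the force, the opening and the grip force at its end, in the units of the state.
- state(): the state, without advancing time (a new reading comes with each control period).
- vision.read_camera(name): name is "scene" or "side" or "wrist"; returns the picture (480x640x3 uint8, red, green, blue); there is no depth.
- vision.calibration(name): a dict with "vfov" (degrees; the focal length in pixels is half the picture's height over the tangent of half this angle, whatever the lens; pixels are square), "cx", "cy" (the principal point, pixels), "pose" (4x4, takes a point from camera to world coordinates); the wrist camera has in their place "hand_eye" (4x4, takes a point from camera to tool coordinates, whose origin is the TCP and whose axes are the flange's). Camera axes: x right, y down, z forward; pixel columns grow to the right and rows downward; lengths in m; the calibration is good to about 2 mm. A picture is of the moment at which its call begins: read the wrist's pose just before it. calibration takes no time and is no camera call.
- workorder.finish_job(): hands the job in; it is judged then, once.
Trained networks look in the newest picture that a camera, given by its name, has taken for a name from the list of things; names that differ only in an ending like _2 or _b are one class to them, and where a whole thing is asked for, a point or a joint stands for the part that bears it (a point fixed in the world has none). Each returns a list of dicts, best first, with "conf" (0 to 1); they miss things now and then, are a little off and sometimes report something else, mostly with a low value. They report only what shows in the picture. A call takes as long as a camera call. They do not tell look-alikes from the thing itself.
- models.look_for(camera, query): "bbox" ([left, top, right, bottom] in pixels, round what is visible of it).
The state is a dict: "time": time; "joints": joint angles; "joint_vel": joint speeds; "joint_efforts": joint torques, N m; "tcp_pos": TCP position; "orientation": TCP orientation; "force": force on the tool from outside, world axes, zero at the start; "moment": the same for the moment, N m; "finger_gap": finger opening in m; "grip_force": force on a finger pad.
Only numpy, scipy, OpenCV 4.12 (cv2) and the standard library are available. Lean on these libraries where they do the work, as an engineer would, in place of code of your own. Each camera call takes 0.05 s, during which the arm holds its last target. There are 200 camera calls.

## Task

Three plaque blanks are pinned together in a jig; take the tall-handled long pin and draw it slowly straight up about 30 mm, so that its tip is clear of the bottom blank but still sits in the upper two, and the bottom one could be slid out. Finish while still holding the pin there, upright and still: do not let go or set it down. Do not lift or shift the stack, leave the low-headed short dowel in place, and leave the other things on the table alone.

Things in the scene. Friction and masses are not known exactly. Their poses are not given: they have to be found in the camera images.
- long_pin: Pin to draw, upright in either bore, through all blanks: steel shank 16 mm dia., 64 long; wooden collar (32 dia., 6 thick) resting on the top blank; wooden handle 26 dia., 44 tall: the taller head. Origin: centre of the tip, 2 mm above the table at the start; z up. Handle 70 to 114 mm above it. Dark ring on the shank 30 mm below the collar. About 0.16 kg; slides freely, no spring.
- short_dowel: Short dowel, to be left in place, in the other bore: same steel shank 16 mm dia. but 40 mm long, through the top and middle blanks only; same collar, then a low wooden head 26 mm dia. and only 12 mm tall. Origin: centre of its lower end, 26 mm above the table; its top 58 mm above its origin.
- blank_low: Bottom blank of the stack, lying loose on the table inside the jig: pale wood plaque, 130 mm (x) by 180 mm (y) with a stepped end 86 mm wide at each y end making 228 mm in all, 22 mm thick, 0.4 kg. Two through bores of 17 mm dia. at y = -60 and y = +60 mm, x = 0. Origin: centre of the underside, z up.
- blank_mid: Middle blank, the same shape, lying squarely on the bottom blank. Origin: centre of its underside, 22 mm above the table.
- blank_top: Top blank, the same shape, lying squarely on the middle blank; its upper face is 66 mm above the table. Origin: centre of its underside, 44 mm above the table; x across the blank (the two bores lie along its y).
- bore_a (a point): Centre of the mouth of the top blank's bore at its y = -60 mm, on the upper face (66 mm above the table); bore 17 mm dia.
- bore_b (a point): The same for the bore at its y = +60 mm.
- jig: Dark wooden jig fixed to the table round the stack, with 1 mm play, so the blanks cannot give way sideways but can be lifted. Raised rail along its -x side (14 mm thick, 272 mm long, 30 to 54 mm above the table, on two pillars), under which the bottom blank slides out; two stops on the +x side and one at each y end, 54 mm tall. Origin: its middle, on the table; same axes as the blanks.
- medallion: Bystander: small round wooden medallion, 34 mm dia., 8 mm thick, lying loose on the top blank between the bores. Origin: centre of its underside.
- gouge: Bystander: carving gouge lying on the table along the far side of the jig, about 215 mm long, 22 mm high; x towards the blade. Origin under the handle.
- chisel: Bystander: carving chisel lying on the table to the robot's right, about 200 mm long; x towards the blade.
- marker: Bystander: white marking pencil lying on the table beside the jig, 164 mm long, 11 mm thick. Origin: underside centre; x along it.
- mallet: Bystander: round carver's mallet standing on its head to the robot's left, 68 mm dia., 240 mm tall. Origin: underside centre.
- oilstone: Bystander: sharpening stone on a wooden base, 190 x 75 x 34 mm, to the robot's right. Origin: underside centre.
- wax_jar: Bystander: amber glass jar with a metal lid, 64 mm dia., 60 mm tall, to the robot's left. Origin: underside centre.
Things that resemble listed ones, but are neither listed nor needed, are in the scene too. Leave any green look-alike of the long_pin alone. What is shaped like the blank_top but black is not meant.

How it is judged:
On the way:
1. the long pin, gripped by its handle, has started up out of its bore (z of long_pin in the frame of blank_low above 0.008 m and contact force between long_pin and the fingers above 1 N and (horizontal distance between long_pin and bore_a below 0.005 m or horizontal distance between long_pin and bore_b below 0.005 m)), for 0.1 s.
At the end, for the whole second after the job is handed in: Fingers hold the long pin, at rest, upright within 0.1 rad, in its bore; tip 23.5 to 40 mm above the bottom blank's underside; under 12 N between pin and each upper blank; blanks flat, raised under 4 mm and within 8 mm of their start; short dowel raised under 6 mm (z of long_pin in the frame of blank_low between 0.0235 and 0.04 m and (horizontal distance between long_pin and bore_a below 0.005 m or horizontal distance between long_pin and bore_b below 0.005 m) and angle between long_pin's own z axis and vertical below 0.1 rad and contact force between long_pin and the fingers above 1 N and contact force between long_pin and blank_top below 12 N and contact force between long_pin and blank_mid below 12 N and contact force between long_pin and short_dowel below 0.1 N and contact force between long_pin and medallion below 0.1 N and linear speed of long_pin below 0.01 m/s and height (world z) of blank_mid below 0.026 m and height (world z) of blank_top below 0.048 m and angle between blank_top's own z axis and vertical below 0.05 rad and distance of each of blank_low, blank_mid, blank_top from where it was at the start of the episode below 0.008 m and height (world z) of short_dowel below 0.032 m); the arm keeps its last pose, push and grip.
It fails at once if the long pin is drawn out of the middle blank (tip more than 46 mm up) (z of long_pin in the frame of blank_low above 0.046 m).
It fails at once if the short dowel is drawn (raised more than 8 mm) (height (world z) of short_dowel above 0.034 m).
It fails at once if the stack is lifted with the pin (a blank raised more than 6 mm or tilted over 0.08 rad) (height (world z) of blank_top above 0.05 m or height (world z) of blank_mid above 0.028 m or height (world z) of blank_low above 0.006 m or angle between blank_top's own z axis and vertical above 0.08 rad).
It fails at once if the stack is shifted more than 8 mm (distance of any of blank_low, blank_mid, blank_top from where it was at the start of the episode above 0.008 m).
It fails at once if a bystander is moved more than 30 mm (distance of any of medallion, gouge, chisel, marker, mallet, oilstone, wax_jar from where it was at the start of the episode above 0.03 m).
It also fails if it takes over 32 s, if anything falls off the work surface, if the arm or the gripper's body presses on something with over 40 N, if the wrist force passes 120 N, or if a joint passes its speed limit or range.

## Working session

There is one attempt and no reset: what is moved stays moved. The work goes in short steps, Python scripts to look and compute and a tool call to move; the robot and the scene stay as the last step left them, time stands still between calls to the robot, and variables do not carry over. Pictures are saved under pics/ and viewed, at most 10 in all, crops included, and the job is handed in when it is done.

Besides the shell and the picture viewer there is one more tool, called by a JSON object that holds its "op" and its "data", one argument or row to a line. servo_tool: Moves the arm, as the interface text tells. Its arguments: {"type":"object","properties":{"jaw":{"type":"array"},"offset":{"type":"array"},"twist":{"type":"array"}},"required":["jaw","offset","twist"]}

```bash
mkdir -p pics; cat > h.py <<'E'
import numpy as np,cv2
from cell import state,vision,workorder,models
def cam(n):
    c=vision.calibration(n)
    if n=="wrist":
        s=state();T=np.eye(4);T[:3,:3]=np.array(s["orientation"]);T[:3,3]=s["tcp_pos"];P=T@np.array(c["hand_eye"])
    else:P=np.array(c["pose"])
    return P,240/np.tan(np.radians(c["vfov"])/2),c["cx"],c["cy"]
def px2w(K,u,v,z):
    P,f,cx,cy=K;d=P[:3,:3]@np.array([(u-cx)/f,(v-cy)/f,1]);o=P[:3,3]
    return o+d*(z-o[2])/d[2]
def w2px(K,p):
    P,f,cx,cy=K;q=P[:3,:3].T@(np.array(p)-P[:3,3]);return cx+f*q[0]/q[2],cy+f*q[1]/q[2]
def shot(n,name):
    K=cam(n);im=vision.read_camera(n);cv2.imwrite(f"pics/{name}.png",im[:,:,::-1]);return K,im
E
python3 - <<'E'
from h import *
for n in("scene","side","wrist"):
    K,im=shot(n,n+"0");print(n,K[0].round(3).tolist(),K[1:])
    for q in("long_pin","short_dowel","blank_top"):
        for r in models.look_for(n,q)[:3]:print(q,r["conf"],np.round(r["bbox"]))
a=[cv2.imread(f"pics/{n}0.png") for n in("scene","side")]
E
```

```text
scene [[-0.249, 0.796, -0.552, 1.093], [0.968, 0.201, -0.147, 0.178], [-0.006, -0.571, -0.821, 0.973], [0.0, 0.0, 0.0, 1.0]] (np.float64(518.8073216052802), 323.5703684150527, 239.54226908987195)
long_pin 0.76 [355. 236. 368. 257.]
long_pin 0.74 [379. 190. 393. 225.]
long_pin 0.48 [299. 221. 307. 249.]
short_dowel 0.48 [410. 252. 426. 270.]
blank_top 0.6 [463. 179. 539. 265.]
blank_top 0.57 [332. 224. 448. 300.]
side [[0.987, -0.092, 0.135, 0.285], [-0.163, -0.589, 0.792, -1.204], [0.007, -0.803, -0.596, 1.017], [0.0, 0.0, 0.0, 1.0]] (np.float64(615.8380646388753), 329.6818297271444, 241.08789140806348)
long_pin 0.83 [270. 219. 280. 254.]
long_pin 0.67 [314. 252. 325. 290.]
long_pin 0.54 [317. 218. 331. 238.]
short_dowel 0.59 [311. 205. 324. 213.]
blank_top 0.89 [296. 199. 348. 256.]
blank_top 0.66 [198. 178. 282. 220.]
wrist [[1.0, 0.0, -0.0, 0.625], [0.0, -0.956, -0.293, 0.076], [-0.0, 0.293, -0.956, 0.374], [0.0, 0.0, 0.0, 1.0]] (np.float64(385.2821240571067), 322.0406406601384, 244.8537390798609)
long_pin 0.85 [ 91.  70. 164. 120.]
long_pin 0.68 [ 89. 238. 171. 301.]
blank_top 0.75 [ 37.   5. 238. 169.]
blank_top 0.45 [218.   0. 249. 162.]
```

View pics/scene0.png

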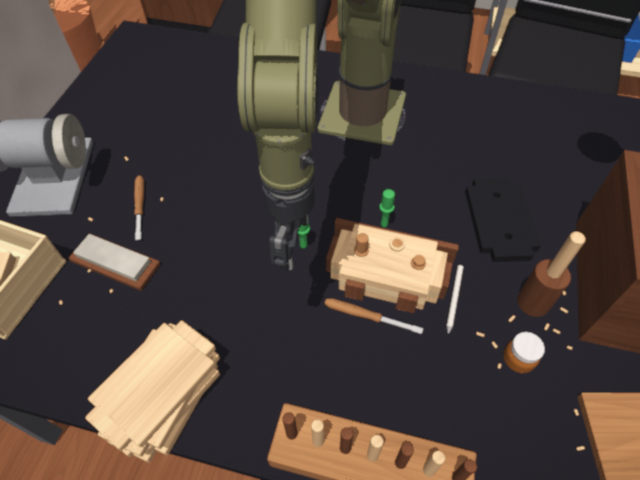

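View pics/wrist0.png

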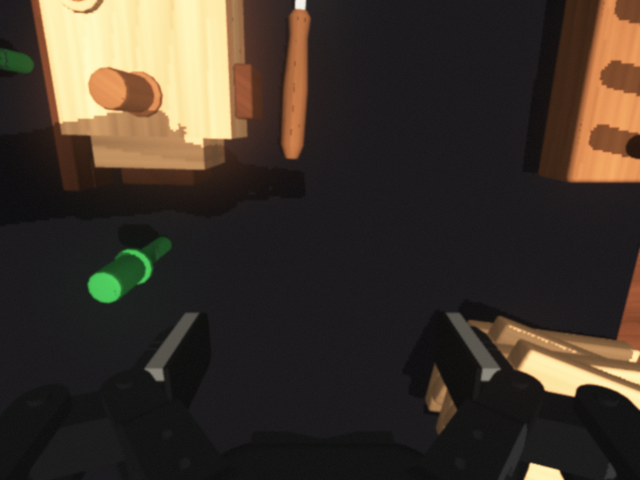

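The scene camera shows the stack, with the tall pin at about (361,244), the low dowel at (418,262) and the medallion at (397,243). A green pin stands near (387,205) and another near (303,237). In the wrist view the brown handle's top is at (108,88), collar at (143,94).

```bash
python3 - <<'E'
from h import *
s=state();print(np.round(s["orientation"],3).tolist(),s["tcp_pos"],s["time"],s["finger_gap"])
W=cam("wrist");S=cam("scene")
print("top",px2w(W,108,88,.116),"collar",px2w(W,143,94,.072))
print("scene top",px2w(S,362,238,.116),"dowel",px2w(S,419,260,.084),"med",px2w(S,397,243,.074))
print("greens",px2w(S,388,194,.11),px2w(S,386,224,0.0),px2w(S,304,246,0))
print(px2w(W,106,285,.1),px2w(W,106,285,.07),px2w(W,165,242,.0))
E
```

```text
[[-0.0, 1.0, 0.0], [1.0, 0.0, 0.0], [0.0, 0.0, -1.0]] [6.25013629e-01 6.25911524e-05 2.31308557e-01] 0.6 0.085326915040407
top [0.49152202 0.09875238 0.116     ] collar [0.49374118 0.09859001 0.072     ]
scene top [0.49491199 0.0984556  0.116     ] dowel [0.49754895 0.21884626 0.084     ] med [0.4601311  0.16838789 0.074     ]
greens [0.36373768 0.12810146 0.11      ] [0.36125779 0.1336267  0.        ] [ 4.67740999e-01 -3.49425899e-02 -1.11022302e-16]
[ 0.45880626 -0.04057431  0.1       ] [ 0.44063022 -0.05331781  0.07      ] [ 0.46571942 -0.03597169  0.        ]
```

{"op": "servo_tool", "data": {
  "jaw": [0, 0, 0, 0, 0, 0],
  "offset": [
    [-35, 25, 0],
    [-70, 50, 0],
    [-105, 75, 0],
    [-132, 98, -10],
    [-132, 98, -25],
    [-132, 98, -25]
  ],
  "twist": [
    [0, 0, 0],
    [0, 0, 0],
    [0, 0, 0],
    [0, 0, 0],
    [0, 0, 0],
    [0, 0, 0]
  ]
}}

```text
time: 1.35
tcp_pos: [0.4924, 0.0981, 0.2059]
orientation: [[-0.001, 1.0, -0.001], [1.0, 0.001, -0.001], [-0.001, -0.001, -1.0]]
force: [1.4, -0.0, -0.1]
finger_gap: 0.0856
grip_force: 0.0
```

```bash
python3 - <<'E'
from h import *
K,im=shot("wrist","wrist1");s=state();print(s["time"],s["tcp_pos"],s["force"])
for z in(.116,.078):print(w2px(K,(.493,.0985,z)))
E
```

```text
1.4 [0.49315961 0.09788413 0.20635999] [ 0.71343372 -0.14939561  0.141055  ]
(np.float64(323.5103809201012), np.float64(250.76700910202914))
(np.float64(323.3964068100631), np.float64(234.67109441673114))
```

View pics/wrist1.png

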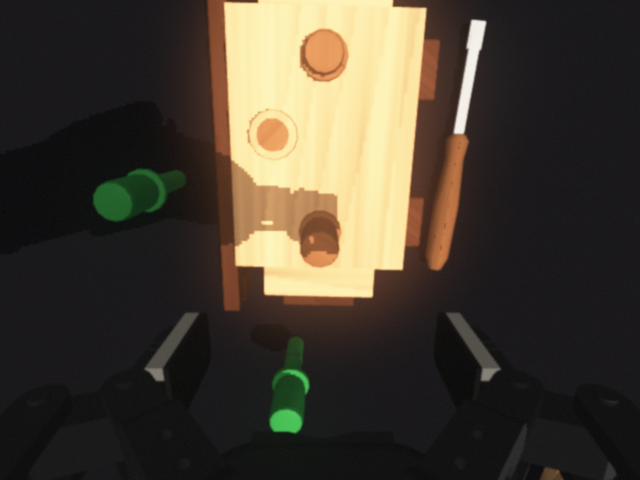

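The wrist view shows the handle top centred at about (320,248), midway between the fingers (321); the medallion is at (273,134) and the dowel at (324,54). Nothing stands where the fingers go down.

{"op": "servo_tool", "data": {
  "jaw": [0, 0, 0, 0, 0, 0],
  "offset": [
    [-1, 1, -25],
    [-1, 1, -55],
    [-1, 1, -85],
    [-1, 1, -110],
    [-1, 1, -125],
    [-1, 1, -125]
  ],
  "twist": [
    [0, 0, 0],
    [0, 0, 0],
    [0, 0, 0],
    [0, 0, 0],
    [0, 0, 0],
    [0, 0, 0]
  ]
}}

```text
time: 2.15
tcp_pos: [0.4921, 0.0987, 0.0809]
orientation: [[0.0, 1.0, -0.001], [1.0, -0.0, -0.0], [-0.0, -0.001, -1.0]]
force: [0.0, -0.6, 0.3]
finger_gap: 0.0851
grip_force: 0.0
```

```bash
python3 - <<'E'
from h import *
K,im=shot("wrist","wrist2");s=state();print(s["time"],s["tcp_pos"],s["force"])
for z in(.116,.078):print(w2px(K,(*s["tcp_pos"][:2],z)))
E
```

```text
2.2 [0.49251783 0.09891343 0.08158345] [ 0.07317045 -0.26384653 -0.1386638 ]
(np.float64(323.8815921288698), np.float64(370.2790616803742))
(np.float64(323.5372494849441), np.float64(315.36924285459247))
```

View pics/wrist2.png

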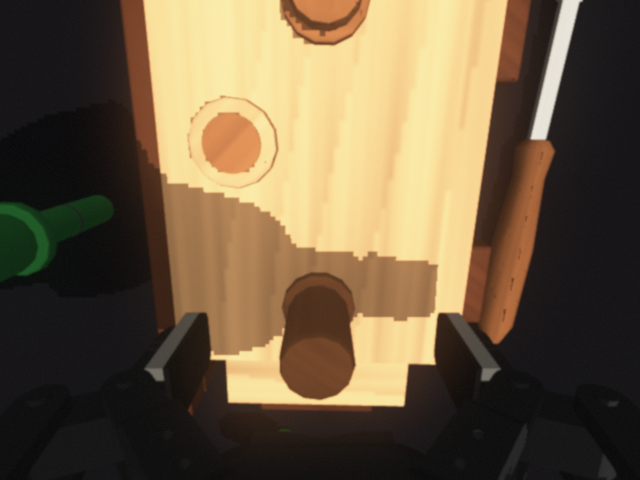

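The handle's top is at about (318,367) and the finger midline at 322–324, so the pin is roughly 1.5 mm to −x. I'll shift and close.

{"op": "servo_tool", "data": {
  "jaw": [0, 0.4, 0.55, 0.6, 0.65, 0.7, 0.75, 0.8],
  "offset": [
    [-1.5, 1, 0],
    [-1.5, 1, 0],
    [-1.5, 1, 0],
    [-1.5, 1, 0],
    [-1.5, 1, 0],
    [-1.5, 1, 0],
    [-1.5, 1, 0],
    [-1.5, 1, 0]
  ],
  "twist": [
    [0, 0, 0],
    [0, 0, 0],
    [0, 0, 0],
    [0, 0, 0],
    [0, 0, 0],
    [0, 0, 0],
    [0, 0, 0],
    [0, 0, 0]
  ]
}}

```text
time: 3.2
tcp_pos: [0.4905, 0.1, 0.0815]
orientation: [[-0.0, 1.0, 0.0], [1.0, 0.0, -0.0], [-0.0, 0.0, -1.0]]
force: [-0.5, -0.4, 5.1]
finger_gap: 0.0248
grip_force: 58.6
```

{"op": "servo_tool", "data": {
  "jaw": [1, 1, 1, 1],
  "offset": [
    [0, 0, 0],
    [0, 0, 0],
    [0, 0, 0],
    [0, 0, 0]
  ],
  "twist": [
    [0, 0, 0],
    [0, 0, 0],
    [0, 0, 0],
    [0, 0, 0]
  ]
}}

```text
time: 3.7
tcp_pos: [0.4905, 0.1, 0.0815]
orientation: [[-0.0, 1.0, 0.0], [1.0, 0.0, -0.0], [-0.0, 0.0, -1.0]]
force: [-0.7, -0.1, 5.0]
finger_gap: 0.0244
grip_force: 58.6
```

{"op": "servo_tool", "data": {
  "jaw": [1, 1, 1, 1, 1, 1, 1, 1],
  "offset": [
    [0, 0, 1],
    [0, 0, 2],
    [0, 0, 3.5],
    [0, 0, 5],
    [0, 0, 6.5],
    [0, 0, 8],
    [0, 0, 9],
    [0, 0, 10]
  ],
  "twist": [
    [0, 0, 0],
    [0, 0, 0],
    [0, 0, 0],
    [0, 0, 0],
    [0, 0, 0],
    [0, 0, 0],
    [0, 0, 0],
    [0, 0, 0]
  ]
}}

```text
time: 4.7
tcp_pos: [0.4906, 0.1, 0.0914]
orientation: [[0.0, 1.0, 0.0], [1.0, -0.0, 0.0], [0.0, 0.0, -1.0]]
force: [-0.6, -0.3, -0.7]
finger_gap: 0.0243
grip_force: 58.8
```

The force is small (about −0.7 N), so nothing is binding.

{"op": "servo_tool", "data": {
  "jaw": [1, 1, 1, 1, 1, 1, 1, 1],
  "offset": [
    [0, 0, 1.5],
    [0, 0, 3],
    [0, 0, 4.5],
    [0, 0, 6],
    [0, 0, 7.5],
    [0, 0, 9],
    [0, 0, 10],
    [0, 0, 10]
  ],
  "twist": [
    [0, 0, 0],
    [0, 0, 0],
    [0, 0, 0],
    [0, 0, 0],
    [0, 0, 0],
    [0, 0, 0],
    [0, 0, 0],
    [0, 0, 0]
  ]
}}

```text
time: 5.7
tcp_pos: [0.4906, 0.1, 0.1014]
orientation: [[0.0, 1.0, 0.0], [1.0, -0.0, 0.0], [0.0, 0.0, -1.0]]
force: [-0.1, -0.4, -1.9]
finger_gap: 0.0246
grip_force: 58.8
```

{"op": "servo_tool", "data": {
  "jaw": [1, 1, 1, 1, 1, 1, 1, 1],
  "offset": [
    [0, 0, 1.5],
    [0, 0, 3],
    [0, 0, 4.5],
    [0, 0, 6],
    [0, 0, 7.5],
    [0, 0, 9],
    [0, 0, 10],
    [0, 0, 10]
  ],
  "twist": [
    [0, 0, 0],
    [0, 0, 0],
    [0, 0, 0],
    [0, 0, 0],
    [0, 0, 0],
    [0, 0, 0],
    [0, 0, 0],
    [0, 0, 0]
  ]
}}

```text
time: 6.7
tcp_pos: [0.4906, 0.1001, 0.1114]
orientation: [[0.0, 1.0, 0.0], [1.0, -0.0, 0.0], [0.0, 0.0, -1.0]]
force: [0.0, -0.2, -1.7]
finger_gap: 0.0246
grip_force: 58.8
```

```bash
python3 - <<'E'
from h import *
K,im=shot("wrist","wrist3");S,i2=shot("side","side3");s=state();print(s["time"],s["tcp_pos"],s["force"],s["moment"])
u,v=map(int,w2px(S,(.4905,.1,.08)));c=i2[v-60:v+60,u-80:u+80];c=cv2.resize(c,(533,400),interpolation=2)
o=np.hstack([cv2.resize(im,(533,400))[:,133:400],c]);cv2.imwrite("pics/both3.png",o[:,:,::-1])
E
```

```text
6.8 [0.49051327 0.10001585 0.11131047] [-0.1837749  -0.21235782 -1.77251916] [ 0.03858485  0.01487461 -0.02853912]
```

View pics/both3.png

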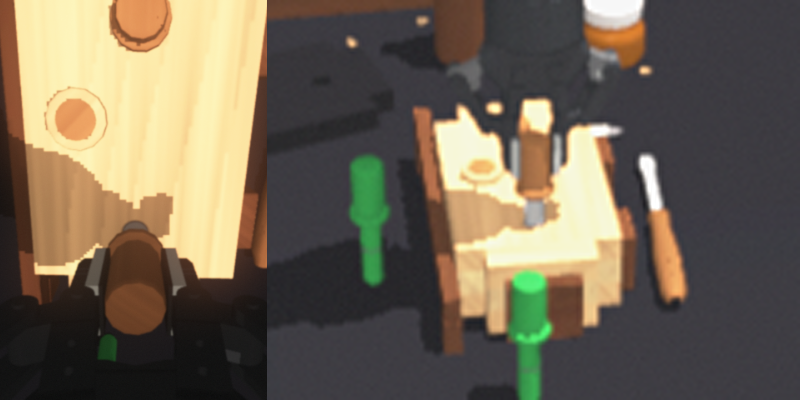

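The pin's collar is well up off the top blank with bare shank showing. The handle top sits at row ~372 in the wrist picture against ~370 expected without slip, and the force matches the pin's weight alone (1.8 N). The dowel and medallion are in place.

```bash
python3 -c "
from cell import workorder
print(workorder.finish_job())"
```

```text
the job is handed in; nothing more can be done
None
```

I drew the long pin straight up about 30 mm and handed the job in with it still gripped, upright and still; the low dowel and medallion stayed in place in the last pictures, but the judge's result was not shown.

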